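# Index the capper turret and unload the capped bottle

### The arm

A 6-joint arm with a two-finger parallel gripper is mounted at the origin on the work surface. World frame = base frame: x ahead of the robot, y to its left, z up, the work surface at z = 0. Lengths are in m, angles in rad, forces in N, time in s.
With the tool pointing down it reaches from about 0.4 to 0.925 m from the base axis. Payload 3.4 kg.
Tool frame: the origin (TCP) lies at the very end of the fingers, on their centre line; the grasp point (between the pads) lies 19 mm behind it; z points along the fingers, y is the line along which they close (so a half turn about z gives the same grasp; the last joint's range is limited). The gripper opens to 85 mm and grips with 20 to 120 N. Pads are 22 mm wide; open, the fingers measure 114 mm over their backs; the gripper's body (76 mm by 85 mm) begins 54 mm behind the grasp point. The pads swing forward as they close: fully open they stand 13 mm farther back than shut.
Start: joints at [1.181, 0.307, 1.506, -0, 1.328, -0.073], TCP at [0.179, 0.546, 0.231] pointing down, gripper open.
Joint ranges: [-3.12, 3.12], [-1.05, 2.28], [0.14, 2.33], [-1.42, 4.57], [0.1, 2.73], [-2.68, 2.68]. Speed limits (rad/s): [2.57, 2.57, 3.14, 3.14, 3.14, 3.14].

### API

Orientations are given as a 3x3 rotation matrix whose columns are the frame's x, y, z axes.
In Python, from rig import ctrl gives the robot as it stands. The module is installed in compiled form; this text tells all that it offers.
- The arm moves only by the tool apply_moves, never from a script. Its argument "moves" is a list of rows, each an object with "travel": the shift along the tool's x, y, z in cm, a list of three; "roll": the turn about the tool's z in rad. A call has 1 to 5 rows; each row is the pose to reach, as a shift and turn from the pose commanded when the call began, along the tool's axes at that moment; what a row does not reach only later rows make up. A row lasts 1/12 s, in which the tool goes at most 41.7 mm and 7.16 degrees, less where a joint would pass 70% of its speed; a pose out of reach is approached as far as the arm can. A call with a gripper value outside its range is refused whole. "claw" is the opening, from 0 (shut) to 1 (fully open), set as the call begins (left out, the last holds). The fingers move at their own pace and stop on an object; the grip force is fixed at half the most. Time passes only in rows, so rows that repeat a pose let the fingers close. It gives the time, the measured TCP pose, the force, the opening and the grip force at its end, in the units of the state.
- ctrl.state(): the state, without advancing time (a new reading comes with each control period).
- ctrl.get_image(name): name is "scene" or "top"; returns a dict with "frame" (480x640x3 uint8, red, green, blue), "depth" (480x640 float32, m along the optical axis (not along the pixel's ray), 0 where there is no reading), "intrinsics" (3x3 intrinsics, pixels), "k1" (the pictures are not rectified: a ray, as slopes to the right and down, at radius r is drawn at 1 + k1 r^2 times it, then the intrinsics apply), "world_from_camera" (4x4, takes a point from camera to world coordinates). Camera axes: x right, y down, z forward; pixel columns grow to the right and rows downward; lengths in m; the calibration is good to about 2 mm. A picture is of the moment at which its call begins.
- ctrl.finish_job(): hands the job in; it is judged then, once.
The state is a dict: "time_s": time; "joint_pos": joint angles; "qvel": joint speeds; "joint_efforts": joint torques, N m; "eef_pos": TCP position; "orientation": TCP orientation; "contact_force": force on the tool from outside, world axes, zero at the start; "moment": the same for the moment, N m; "gripper_width": finger opening in m; "grip_force": force on a finger pad.
Only numpy, scipy, OpenCV 4.12 (cv2) and the standard library are available. Lean on these libraries where they do the work, as an engineer would, in place of code of your own. Each camera call takes 0.05 s, during which the arm holds its last target. There are 200 camera calls.

### The job

The small bottle under the head of the bench crown capper is done: lift the sprung index pin by its knob, turn the turret to the hole that brings the open bottle under the head, and let the pin drop fully home in that hole. Then lift the capped bottle that was under the head out of its pocket and set it down gently, standing upright in the free part of the wooden carrying tray. Topple nothing on the turret or in the tray.

Things in the scene. Friction and masses are not known exactly. Their poses are not given: they have to be found in the camera images.
- capper: Bench crown capper, a fixed grey machine. Origin: centre of its underside, on the turret's vertical axis; x from that axis to the column (away from the robot), z up. Round base plate 390 mm across, top at 24 mm. Round column 36 mm across at x = 240 mm; its overarm, 36 mm wide, reaches in to x = 75 mm, over the pocket at 0 degrees, 371 to 413 mm up. A lever rises from the arm's +y side at x = 190 mm, to 521 mm.
- turret_axis (a point): On the turret's axis, at pocket-floor height (44 mm). The turret is an aluminium dial 286 mm across with four round bottle pockets, centres 100 mm from the axis, at the start at 0, 90, 180, 270 degrees from the capper's x axis. A steel rim round each pocket (inside 69, outside 75 mm across) stands up to 69 mm.
- head (a point): Centre of the underside of the capper's crowning bell (42 mm across), 258 mm above the table, straight above the pocket position at 0 degrees, 100 mm from the turret axis. Fixed to the capper. Only 14 mm above a capped bottle: too low to lift the bottle out of its pocket there.
- turret (a joint): Turret angle, rad: 0 at the start, grows anticlockwise seen from above, stops at +-3.6. Turns either way with light friction (0.12 N m) and stays where left. Index holes every 90 degrees (1.571 rad), the pin in one at 0, with 0.4 degree of play. Locked while the pin is less than 12 mm up.
- index_pin (a joint): How far the sprung index pin is pulled straight up, m: 0 fully home, stop at 0.022. It sits in the turret's ear and turns with it. The spring pulls down with 4 N when home, 9 N fully out. Pin 12 mm thick, round tip; holes 14.5 mm; above 12 mm up it passes over the base plate. Let go between holes it rests on the plate (0.012), and drops in when turned to within about 2 mm of a hole.
- knob (a point): Centre of the index pin's knob: upright ribbed black cylinder, 28 mm across, 36 mm tall, on the pin's axis 175 mm from the turret axis; at the start opposite the head, towards the robot. With the pin home it is 89 mm above the table (knob from 71 to 107 mm); below it a 25 mm steel sleeve on the ear. It moves with pin and turret, and spins freely on the pin.
- capped_bottle: The dark green glass bottle under the head at the start, with steel crown cap; 62 mm across, 200 mm tall, about 0.5 kg. Origin: centre of its underside, z along the bottle. Straight body to 92 mm, shoulder, straight neck 30 mm across from 144 to 182 mm, lip ring 32 mm across to 188 mm, crown 33 mm across from 191 to 200 mm.
- open_bottle: The same bottle without crown: bare mouth 27 mm across with a dark bore, 196 mm tall. It stands in one of the two pockets next to the head, 90 degrees to one side or the other. Origin: centre of its underside.
- beaker: Plain open steel beaker, 62 mm across at the rim, 85 mm tall, 0.18 kg, parked in the other pocket next to the head; it stays there and rides round. Origin: centre of its underside.
- tray: Fixed wooden carrying tray, outside 310 x 124 mm, inside 290 x 104 mm, floor 10 mm above the table; long walls up to 55 mm, end walls to 70 mm, all 10 mm thick. Origin: centre of its underside; x along its length, z up.
- tray_bottle: A capped bottle like the other, already standing in the tray somewhere near its long centre line, anywhere up to 90 mm from the middle; it stays there. Origin: centre of its underside.

How it is judged:
On the way, in this order (a step that is already met when the one before it is completed fails the run):
1. the index pin is pulled clear of its hole (value of joint index_pin above 0.0115 m), for 0.05 s.
2. the pin is fully home in the hole that brings the open bottle under the head (value of joint index_pin below 0.003 m and horizontal distance between open_bottle and head below 0.012 m and angle between open_bottle's own z axis and vertical below 0.1 rad), for 0.3 s.
3. the capped bottle is lifted out of its pocket (z of capped_bottle in the frame of capper above 0.07 m), for 0.1 s.
At the end, for the whole second after the job is handed in: Pin home (within 3 mm) with the open bottle under the head (axes within 12 mm); open bottle and beaker upright in their pockets; capped bottle at rest, upright (within 3.4 degrees) on the tray floor beside the bottle already there, which still stands (all of step 2 and z of each of open_bottle, beaker in the frame of capper below 0.05 m and horizontal distance between beaker and turret_axis below 0.11 m and angle between each of beaker, tray_bottle's own z axis and vertical below 0.1 rad and x of capped_bottle in the frame of tray between -0.12 and 0.12 m and y of capped_bottle in the frame of tray between -0.03 and 0.03 m and z of each of capped_bottle, tray_bottle in the frame of tray below 0.015 m and angle between capped_bottle's own z axis and vertical below 0.06 rad and linear speed of capped_bottle below 0.02 m/s); the robot touches nothing.
It fails at once if the open bottle, the beaker or the bottle in the tray is toppled (angle between any of open_bottle, beaker, tray_bottle's own z axis and vertical above 0.5 rad).
It fails at once if the capped bottle is toppled (leans by more than 60 degrees) (angle between capped_bottle's own z axis and vertical above 1.05 rad).
It fails at once if the capped bottle is dropped into the tray (faster than 0.5 m/s within 50 mm of the tray's floor) (x of capped_bottle in the frame of tray between -0.15 and 0.15 m and y of capped_bottle in the frame of tray between -0.06 and 0.06 m and z of capped_bottle in the frame of tray below 0.06 m and linear speed of capped_bottle above 0.5 m/s).
It also fails if it takes over 61 s, if anything falls off the work surface, if the arm or the gripper's body presses on something with over 40 N, if the wrist force passes 120 N, or if a joint passes its speed limit or range.

## Working session

There is one attempt and no reset: what is moved stays moved. The work goes in short steps, Python scripts to look and compute and a tool call to move; the robot and the scene stay as the last step left them, time stands still between calls to the robot, and variables do not carry over. Pictures are saved under pics/ and viewed, at most 10 in all, crops included, and the job is handed in when it is done.

Besides the shell and the picture viewer there is one more tool, called as a command line: name --argument value ..., lists and objects as JSON in quotes. apply_moves: Moves the arm, as the interface text tells. Its arguments: {"type":"object","properties":{"moves":{"type":"array"},"claw":{"type":"number"}},"required":["moves"]}

```bash
mkdir -p pics
cat > h.py <<'E'
import numpy as np, cv2
from rig import ctrl
def save(n,name):
    d=ctrl.get_image(name); cv2.imwrite(f'pics/{n}.png',d['frame'][:,:,::-1]); np.savez(f'pics/{n}.npz',**d); return d
def ray(d,u,v):
    K=d['intrinsics'];k=float(d['k1']);q=np.array([(u-K[0,2])/K[0,0],(v-K[1,2])/K[1,1]]);p=q.copy()
    for _ in range(20): p=q/(1+k*(p@p))
    return p
def atz(d,u,v,z):
    p=ray(d,u,v);T=d['world_from_camera'];r=T[:3,:3]@np.r_[p,1];o=T[:3,3];return o+r*(z-o[2])/r[2]
def bydepth(d,u,v):
    p=ray(d,u,v);z=d['depth'][int(round(v)),int(round(u))];T=d['world_from_camera'];return (T@np.r_[p*z,z,1])[:3]
E
python3 - <<'E'
from h import *
for n in('top','scene'):
    d=save(n+'0',n);print(d['world_from_camera'].round(3),d['intrinsics'],d['k1'])
s=ctrl.state();print(s)
E
```

```text
[[ 0.021 -0.995  0.102  0.459]
 [-0.999 -0.024 -0.022 -0.062]
 [ 0.024 -0.102 -0.995  1.225]
 [ 0.     0.     0.     1.   ]] [[566.37736513   0.         320.98690064]
 [  0.         566.37736513 244.48345899]
 [  0.           0.           1.        ]] 0.03444812263204268
[[ 0.114  0.566 -0.817  1.419]
 [ 0.993 -0.057  0.1   -0.178]
 [ 0.01  -0.823 -0.568  0.765]
 [ 0.     0.     0.     1.   ]] [[577.9181102    0.         314.00400612]
 [  0.         577.9181102  229.33717562]
 [  0.           0.           1.        ]] -0.011490027653367063
{'time_s': 0.1, 'joint_pos': array([ 1.18048928e+00,  3.07487137e-01,  1.50755629e+00, -4.97966349e-06,
        1.32842668e+00, -7.34638892e-02]), 'qvel': array([-0.00149092, -0.00049458, -0.00307999,  0.00112026, -0.00031819,
       -0.00088832]), 'joint_efforts': array([-6.81217284e-05, -4.58534431e+01, -2.52610552e+01, -8.01552710e-05,
        5.73168945e-03,  8.29031457e-07]), 'eef_pos': array([0.17891136, 0.54577954, 0.2304744 ]), 'orientation': array([[-9.50224049e-01,  3.11566612e-01, -7.09847931e-04],
       [ 3.11567392e-01,  9.50222468e-01, -1.73809195e-03],
       [ 1.32982032e-04, -1.87274224e-03, -9.99998238e-01]]), 'contact_force': array([-0.65976129, -0.09355934,  0.87258076]), 'moment': array([ 0.02523842, -0.01969408, -0.02735023]), 'grip_force': 0.0, 'gripper_width': 0.08538434061094832}
```

View pics/top0.png

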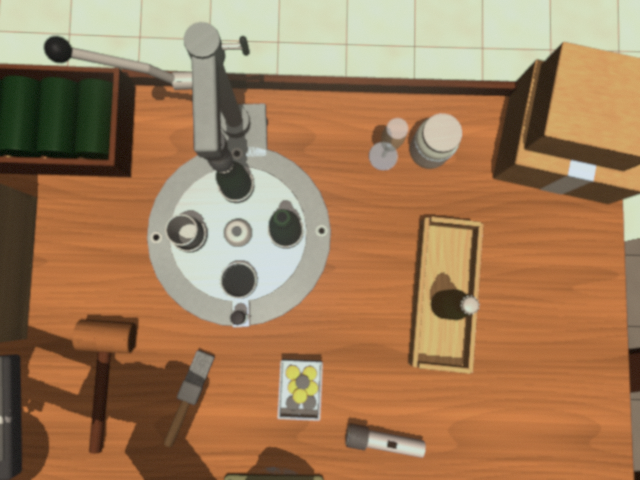

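View pics/scene0.png

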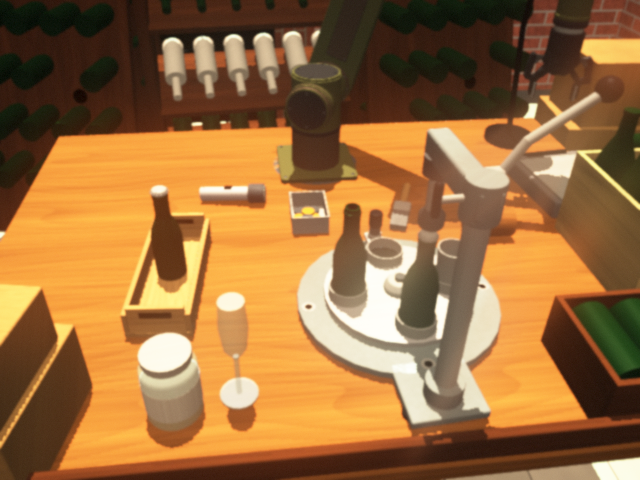

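The top view shows the knob top at about (239,317), hub (238,232), index holes (156,237) and (321,230), the open bottle on the right (-y, ~285,225), the beaker on the left, and the tray bottle's crown at (470,305). So the turret turns +90°: the knob goes to -y and the capped bottle to +y.

Run:
```python
from h import *
d=dict(np.load('pics/top0.npz'))
a=atz(d,156,237.5,.024);b=atz(d,321,230.5,.024);print(a,b,(a+b)/2,np.linalg.norm(a-b))
print('knob',atz(d,238.5,316,.107),bydepth(d,238,316))
print('tb crown',atz(d,470,305,.21),bydepth(d,470,305))
for u,v in((425,219),(482,224),(472,371),(414,365)): print(atz(d,u,v,.06),bydepth(d,u,v))
f=d['frame'][:,:,::-1]
A=cv2.resize(f[140:340,140:340],(600,600),interpolation=2); cv2.imwrite('pics/c1.png',A)
B=cv2.resize(f[200:380,400:500],(333,600),interpolation=2)
cv2.imwrite('pics/c1.png',np.hstack([A[:,:460],B]))
```

```text
[0.58918519 0.2607151  0.024     ] [ 0.61265123 -0.08782196  0.024     ] [0.60091821 0.08644657 0.024     ] 0.34932611329791075
knob [0.43005597 0.07132741 0.107     ] [0.43005827 0.07220052 0.10781176]
tb crown [ 0.4609716  -0.35330585  0.21      ] [ 0.46097051 -0.35313462  0.21059704]
[ 0.63743776 -0.30338639  0.06      ] [ 0.63830287 -0.30455696  0.05434644]
[ 0.62977131 -0.42244127  0.06      ] [ 0.63088101 -0.42478446  0.05242222]
[ 0.32840286 -0.39923965  0.06      ] [ 0.32818298 -0.39980671  0.05803994]
[ 0.33778131 -0.28145375  0.06      ] [ 0.33712498 -0.28264011  0.05369722]
```

View pics/c1.png

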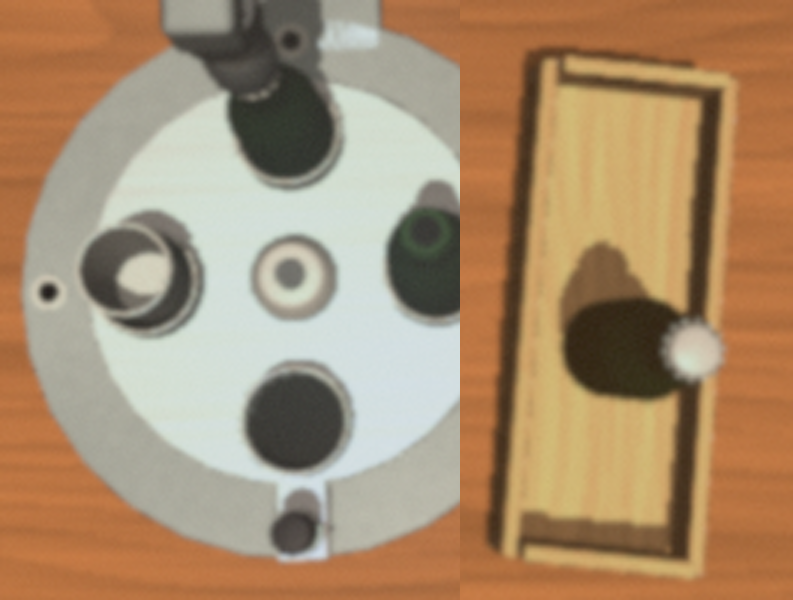

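```bash
cat >> h.py <<'E'
def fit():
    d=dict(np.load('pics/top0.npz'))
    P=[atz(d,156,237.3,.024)[:2],atz(d,321,230.4,.024)[:2],atz(d,237,153,.024)[:2],atz(d,238,316.5,.107)[:2]]
    A=[90,270,0,180]
    from scipy.optimize import least_squares
    f=lambda q:np.concatenate([q[:2]+.175*np.array([np.cos(q[2]+np.radians(t)),np.sin(q[2]+np.radians(t))])-p for p,t in zip(P,A)])
    r=least_squares(f,[.6,.087,.067]);return r.x,f(r.x)
def totool(target,R,p): return (R.T@(np.asarray(target)-p)*100).round(2)
E
python3 - <<'E'
from h import *
q,r=fit();print(q,r.reshape(-1,2).round(4))
c=q[:2]
pt=lambda rad,t:c+rad*np.array([np.cos(q[2]+np.radians(t)),np.sin(q[2]+np.radians(t))])
k=pt(.175,180);print(k,pt(.175,270),'bottle',pt(.1,90))
s=ctrl.state();print(totool([*k,.15],s['orientation'],s['eef_pos']))
y=s['orientation'][:,1];print(np.arctan2(y[1],y[0])-q[2]-np.pi/2)
E
```

```text
[0.60204454 0.0855295  0.0687468 ] [[ 0.0004 -0.0006]
 [ 0.0012 -0.0012]
 [ 0.      0.0006]
 [-0.0016  0.0012]]
[0.42745791 0.07350828] [ 0.61406575 -0.08905713] bottle [0.59517527 0.18529328]
[-38.33 -37.12   8.11]
-0.38558863579646463
```

apply_moves --moves '[{"travel":[-2.8,-2.7,0],"roll":0},{"travel":[-5.6,-5.4,0],"roll":0},{"travel":[-8.4,-8.1,0],"roll":0},{"travel":[-11.2,-10.8,0],"roll":0},{"travel":[-14,-13.5,0],"roll":0}]' --claw 1

```text
time_s: 0.52
eef_pos: [0.2702, 0.3727, 0.2308]
orientation: [[-0.951, 0.311, -0.0], [0.311, 0.951, -0.001], [0.0, -0.001, -1.0]]
contact_force: [0.1, -0.6, 1.0]
gripper_width: 0.0855
grip_force: 0.0
```

apply_moves --moves '[{"travel":[-2.8,-2.7,0],"roll":0},{"travel":[-5.6,-5.4,0],"roll":0},{"travel":[-8.4,-8.1,0],"roll":0},{"travel":[-11.2,-10.8,0],"roll":0},{"travel":[-14,-13.5,0],"roll":0}]'

```text
time_s: 0.93
eef_pos: [0.3612, 0.2008, 0.2312]
orientation: [[-0.95, 0.311, -0.0], [0.311, 0.95, -0.0], [0.0, -0.0, -1.0]]
contact_force: [-0.2, 0.5, 0.2]
gripper_width: 0.085
grip_force: 0.0
```

apply_moves --moves '[{"travel":[-2.8,-2.7,1],"roll":-0.1},{"travel":[-5.6,-5.4,2],"roll":-0.2},{"travel":[-8.4,-8.1,4],"roll":-0.3},{"travel":[-10.3,-10.1,6],"roll":-0.386},{"travel":[-10.3,-10.1,8],"roll":-0.386}]'

```text
time_s: 1.35
eef_pos: [0.4311, 0.0698, 0.1508]
orientation: [[-0.998, -0.069, 0.004], [-0.069, 0.998, -0.002], [-0.004, -0.003, -1.0]]
contact_force: [0.4, 0.8, -0.2]
gripper_width: 0.0858
grip_force: 0.0
```

Run:
```python
from h import *
s=ctrl.state();print(s['time_s'],s['eef_pos'],s['orientation'].round(4),s['joint_pos'].round(2),s['contact_force'])
print(totool([.4278,.0733,.15],s['orientation'],s['eef_pos']))
d=save('s1','scene');d2=save('t1','top')
A=cv2.resize(d['frame'][170:290,290:450,::-1],(800,600),interpolation=2);cv2.imwrite('pics/s1c.png',A)
```

```text
1.35 [0.4310932  0.06975104 0.15082682] [[-0.9976 -0.0694  0.0041]
 [-0.0695  0.9976 -0.0024]
 [-0.004  -0.0027 -1.    ]] [ 0.07  0.2   1.9  -0.    1.04 -1.57] [ 0.37914014  0.80296412 -0.19045095]
[0.3  0.38 0.08]
```

View pics/s1c.png

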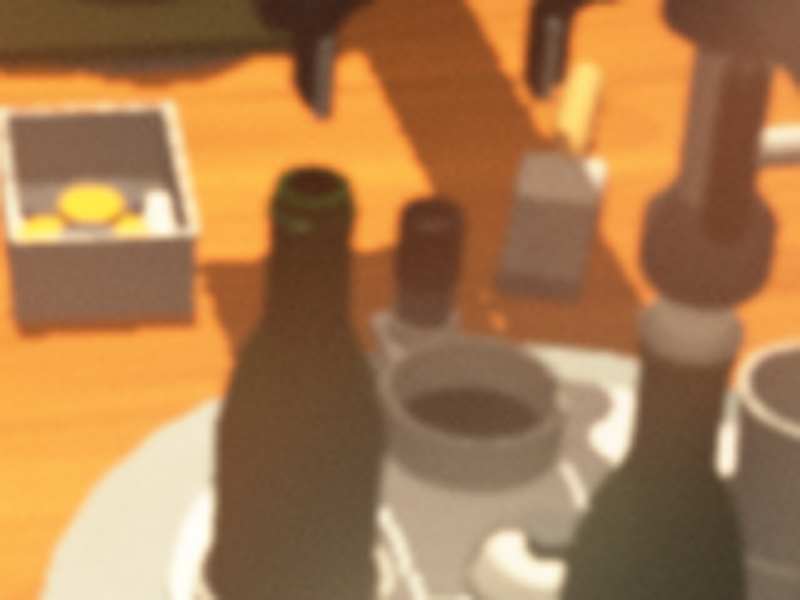

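The knob stands midway between the open fingertips (knob at crop 430,265). Now I go down and close.

apply_moves --moves '[{"travel":[0.3,0.35,2],"roll":0},{"travel":[0.3,0.35,4],"roll":0},{"travel":[0.3,0.35,6],"roll":0},{"travel":[0.3,0.35,7.6],"roll":0},{"travel":[0.3,0.35,7.6],"roll":0}]'

```text
time_s: 1.87
eef_pos: [0.4219, 0.0787, 0.0739]
orientation: [[-0.998, -0.07, -0.005], [-0.07, 0.998, -0.0], [0.005, 0.0, -1.0]]
contact_force: [-0.7, -0.1, 0.3]
gripper_width: 0.0855
grip_force: 0.0
```

apply_moves --moves '[{"travel":[0,0,0],"roll":0},{"travel":[0,0,0],"roll":0},{"travel":[0,0,0],"roll":0},{"travel":[0,0,0],"roll":0},{"travel":[0,0,0],"roll":0}]' --claw 0

```text
time_s: 2.28
eef_pos: [0.4251, 0.0779, 0.0764]
orientation: [[-0.998, -0.069, 0.002], [-0.069, 0.998, -0.0], [-0.002, -0.0, -1.0]]
contact_force: [-3.1, 3.6, 15.4]
gripper_width: 0.0264
grip_force: 58.1
```

apply_moves --moves '[{"travel":[0,0,0],"roll":0},{"travel":[0,0,0],"roll":0},{"travel":[0,0,0],"roll":0},{"travel":[0,0,0],"roll":0},{"travel":[0,0,0],"roll":0}]'

```text
time_s: 2.7
eef_pos: [0.4251, 0.0779, 0.0765]
orientation: [[-0.998, -0.069, 0.002], [-0.069, 0.998, 0.0], [-0.002, 0.0, -1.0]]
contact_force: [-0.6, 0.1, 7.6]
gripper_width: 0.0269
grip_force: 58.6
```

apply_moves --moves '[{"travel":[0,0,-0.5],"roll":0},{"travel":[0,0,-1],"roll":0},{"travel":[0,0,-1.5],"roll":0},{"travel":[0,0,-1.8],"roll":0},{"travel":[0,0,-1.8],"roll":0}]'

```text
time_s: 3.12
eef_pos: [0.4249, 0.0778, 0.0938]
orientation: [[-0.998, -0.069, 0.001], [-0.069, 0.998, 0.0], [-0.001, 0.0, -1.0]]
contact_force: [3.7, 0.2, -8.7]
gripper_width: 0.0265
grip_force: 59.5
```

apply_moves --moves '[{"travel":[0,0,0],"roll":0},{"travel":[0,0,0],"roll":0}]'

```text
time_s: 3.28
eef_pos: [0.4248, 0.0779, 0.0933]
orientation: [[-0.998, -0.069, 0.001], [-0.069, 0.998, 0.0], [-0.001, 0.0, -1.0]]
contact_force: [3.6, 1.6, -8.1]
gripper_width: 0.0264
grip_force: 59.5
```

apply_moves --moves '[{"travel":[-0.07,-1.53,0],"roll":0},{"travel":[-0.27,-3.04,0],"roll":0},{"travel":[-0.6,-4.53,0],"roll":0},{"travel":[-1.06,-5.99,0],"roll":0},{"travel":[-1.64,-7.4,0],"roll":0}]'

```text
time_s: 3.7
eef_pos: [0.4456, 0.0051, 0.093]
orientation: [[-0.998, -0.069, -0.001], [-0.069, 0.998, 0.001], [0.001, 0.001, -1.0]]
contact_force: [3.8, 3.9, -8.0]
gripper_width: 0.0264
grip_force: 60.1
```

apply_moves --moves '[{"travel":[0,0,0],"roll":0},{"travel":[0,0,0],"roll":0}]'

```text
time_s: 3.87
eef_pos: [0.446, 0.0046, 0.0929]
orientation: [[-0.998, -0.067, -0.0], [-0.067, 0.998, 0.0], [0.0, 0.0, -1.0]]
contact_force: [3.9, 0.2, -9.1]
gripper_width: 0.0262
grip_force: 60.3
```

apply_moves --moves '[{"travel":[-0.71,-1.35,0],"roll":0},{"travel":[-1.52,-2.64,0],"roll":0},{"travel":[-2.46,-3.85,0],"roll":0},{"travel":[-3.49,-4.98,0],"roll":0},{"travel":[-4.61,-6.01,0],"roll":0}]'

```text
time_s: 4.28
eef_pos: [0.4953, -0.0521, 0.0928]
orientation: [[-0.998, -0.069, -0.003], [-0.069, 0.998, 0.001], [0.003, 0.001, -1.0]]
contact_force: [1.0, 3.5, -7.5]
gripper_width: 0.0266
grip_force: 60.9
```

apply_moves --moves '[{"travel":[-1.21,-0.93,0],"roll":0},{"travel":[-2.5,-1.75,0],"roll":0},{"travel":[-3.85,-2.46,0],"roll":0},{"travel":[-5.26,-3.04,0],"roll":0},{"travel":[-6.72,-3.5,0],"roll":0}]'

```text
time_s: 4.7
eef_pos: [0.5641, -0.0828, 0.0922]
orientation: [[-0.998, -0.069, -0.005], [-0.069, 0.998, 0.0], [0.005, 0.001, -1.0]]
contact_force: [0.1, 0.4, -8.1]
gripper_width: 0.0265
grip_force: 60.9
```

apply_moves --moves '[{"travel":[0,0,0],"roll":0},{"travel":[0,0,0],"roll":0},{"travel":[0,0,0],"roll":0}]'

```text
time_s: 4.95
eef_pos: [0.5641, -0.0826, 0.0924]
orientation: [[-0.998, -0.069, -0.003], [-0.069, 0.998, -0.001], [0.003, -0.0, -1.0]]
contact_force: [-0.6, -2.2, -8.7]
gripper_width: 0.0268
grip_force: 60.9
```

apply_moves --moves '[{"travel":[-1.49,-0.33,0],"roll":0},{"travel":[-3,-0.53,0],"roll":0},{"travel":[-3.8,-0.59,0],"roll":0},{"travel":[-4.53,-0.6,0],"roll":0},{"travel":[-4.53,-0.6,0],"roll":0}]'

```text
time_s: 5.37
eef_pos: [0.6124, -0.0857, 0.0933]
orientation: [[-0.998, -0.069, 0.002], [-0.069, 0.998, -0.002], [-0.001, -0.002, -1.0]]
contact_force: [2.3, -4.6, -9.3]
gripper_width: 0.0262
grip_force: 60.9
```

apply_moves --moves '[{"travel":[0,0,0],"roll":0},{"travel":[0,0,0],"roll":0}]'

```text
time_s: 5.53
eef_pos: [0.6106, -0.0858, 0.0933]
orientation: [[-0.998, -0.07, -0.0], [-0.07, 0.998, -0.002], [0.001, -0.002, -1.0]]
contact_force: [1.7, -5.4, -8.8]
gripper_width: 0.0267
grip_force: 60.9
```

Run:
```python
from h import *
d=save('s2','scene');d2=save('t2','top')
A=cv2.resize(d['frame'][170:350,250:450,::-1],(400,360),interpolation=2)
B=cv2.resize(d2['frame'][160:340,140:340,::-1],(400,360),interpolation=2)
cv2.imwrite('pics/c2.png',np.hstack([A,B]))
```

```text
(no output)
```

View pics/c2.png

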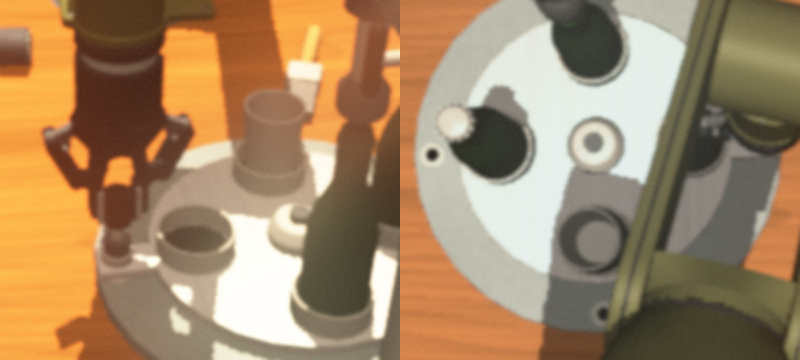

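The picture shows the turret turned by about 90°. The knob is held at left (scene crop ~118,210), the capped bottle is at +y with its crown at (455,122) in the top crop, the beaker faces the robot, and the open bottle is under the head. Next I lower the pin gently.

apply_moves --moves '[{"travel":[0,0,0.3],"roll":0},{"travel":[0,0,0.6],"roll":0},{"travel":[0,0,0.9],"roll":0},{"travel":[0,0,0.9],"roll":0},{"travel":[0,0,0.9],"roll":0}]'

```text
time_s: 6.05
eef_pos: [0.6103, -0.0858, 0.0845]
orientation: [[-0.998, -0.07, -0.0], [-0.07, 0.998, -0.002], [0.001, -0.002, -1.0]]
contact_force: [1.1, -6.0, -6.9]
gripper_width: 0.0268
grip_force: 61.0
```

apply_moves --moves '[{"travel":[0,0,0.3],"roll":0},{"travel":[0,0,0.6],"roll":0},{"travel":[0,0,0.8],"roll":0},{"travel":[0,0,0.8],"roll":0},{"travel":[0,0,0.8],"roll":0}]'

```text
time_s: 6.47
eef_pos: [0.6107, -0.0857, 0.077]
orientation: [[-0.998, -0.07, 0.0], [-0.07, 0.998, -0.002], [-0.0, -0.002, -1.0]]
contact_force: [0.9, -5.5, -5.5]
gripper_width: 0.0264
grip_force: 61.5
```

apply_moves --moves '[{"travel":[0,0,0],"roll":0},{"travel":[0,0,0],"roll":0},{"travel":[0,0,0],"roll":0},{"travel":[0,0,0],"roll":0},{"travel":[0,0,0],"roll":0}]' --claw 1

```text
time_s: 6.88
eef_pos: [0.6112, -0.0844, 0.0769]
orientation: [[-0.998, -0.069, 0.001], [-0.069, 0.998, 0.0], [-0.001, 0.0, -1.0]]
contact_force: [-0.4, -0.1, 0.2]
gripper_width: 0.0843
grip_force: 0.0
```

apply_moves --moves '[{"travel":[0,0,-2],"roll":0},{"travel":[0,0,-5],"roll":0},{"travel":[0,0,-9],"roll":0},{"travel":[0,0,-13],"roll":0},{"travel":[2,0,-17],"roll":0}]'

```text
time_s: 7.3
eef_pos: [0.5954, -0.0859, 0.2458]
orientation: [[-0.998, -0.07, 0.004], [-0.07, 0.998, -0.0], [-0.004, -0.0, -1.0]]
contact_force: [1.2, -1.0, 0.6]
gripper_width: 0.0853
grip_force: 0.0
```

apply_moves --moves '[{"travel":[4,0,-4],"roll":0},{"travel":[8,0,-6],"roll":0},{"travel":[11,3,-6],"roll":0},{"travel":[12,7,-6],"roll":0},{"travel":[12,11,-6],"roll":0}]'

```text
time_s: 7.72
eef_pos: [0.4629, 0.0076, 0.3051]
orientation: [[-0.998, -0.065, 0.001], [-0.065, 0.998, -0.001], [-0.001, -0.001, -1.0]]
contact_force: [0.6, 0.4, -0.5]
gripper_width: 0.0854
grip_force: 0.0
```

Run:
```python
from h import *
d=save('s3','scene');d2=save('t3','top')
A=cv2.resize(d['frame'][200:350,280:450,::-1],(400,353),interpolation=2)
B=cv2.resize(d2['frame'][160:340,140:340,::-1],(400,360),interpolation=2)
cv2.imwrite('pics/c3.png',np.hstack([A,B[:353]]))
s=ctrl.state();print(s['time_s'],s['eef_pos'],s['joint_pos'].round(2))
```

```text
7.8167 [0.46377795 0.01293169 0.30456868] [-0.07  0.1   1.6   0.    1.45 -1.71]
```

View pics/c3.png

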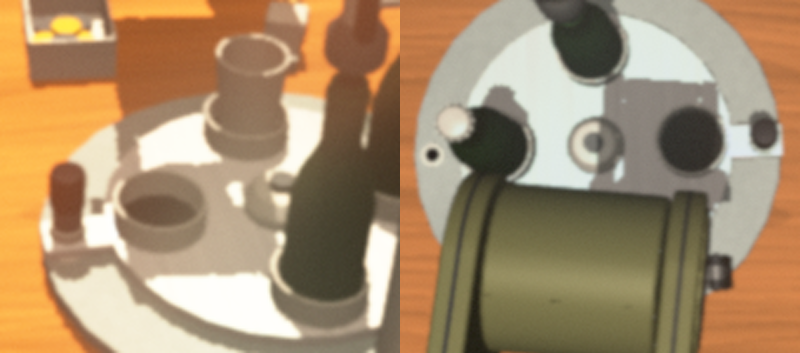

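Run:
```python
from h import *
d=dict(np.load('pics/t3.npz'));d0=dict(np.load('pics/top0.npz'))
med=lambda d,u,v:np.median([bydepth(d,u+i,v+j) for i in(-1,0,1) for j in(-1,0,1)],0).round(4)
print('knob',med(d,322,225),'knob0',med(d0,238,316))
print('crown',med(d,167,221),med(d,168,221),atz(d,167.5,221,.244))
s=ctrl.state();b=atz(d,167.5,221,.244)
print('tool',totool([b[0],b[1],.30],s['orientation'],s['eef_pos']))
```

```text
knob [ 0.6132 -0.0878  0.107 ] knob0 [0.43   0.0724 0.1053]
crown [0.5948 0.1849 0.2421] [0.5948 0.1828 0.2423] [0.59460602 0.18334604 0.244     ]
tool [-14.32  16.02   0.53]
```

Run:
```python
from h import *
d=dict(np.load('pics/t3.npz'));d0=dict(np.load('pics/top0.npz'))
s=ctrl.state();print('tcp',s['eef_pos'])
for u,v in((235,295),(195,280),(190,295),(290,300),(235,260),(240,255),(230,330),(180,300),(322,295)):
    try: print((u,v),bydepth(d,u,v).round(3))
    except Exception as e: print(e)
print('arm/lever')
for u,v in((206,70),(207,145),(180,80),(150,70),(100,57),(60,48)): print((u,v),bydepth(d0,u,v).round(3))
```

```text
tcp [0.46377795 0.01293169 0.30456868]
(235, 295) [0.464 0.002 0.717]
(195, 280) [0.477 0.039 0.713]
(190, 295) [0.464 0.042 0.716]
(290, 300) [ 0.461 -0.046  0.711]
(235, 260) [0.497 0.006 0.697]
(240, 255) [0.503 0.003 0.684]
(230, 330) [0.433 0.008 0.702]
(180, 300) [0.459 0.052 0.713]
(322, 295) [ 0.476 -0.094 -0.002]
arm/lever
(206, 70) [0.797 0.095 0.412]
(207, 145) [0.684 0.089 0.413]
(180, 80) [0.784 0.135 0.403]
(150, 70) [0.783 0.169 0.44 ]
(100, 57) [0.782 0.224 0.481]
(60, 48) [0.775 0.26  0.518]
```

apply_moves --moves '[{"travel":[-2.8,3.2,0],"roll":0},{"travel":[-5.6,6.4,0],"roll":0},{"travel":[-8.4,9.6,0],"roll":0},{"travel":[-11.2,12.8,0],"roll":0},{"travel":[-13,15,0],"roll":0}]'

```text
time_s: 8.23
eef_pos: [0.5875, 0.1691, 0.3033]
orientation: [[-0.998, -0.07, 0.001], [-0.07, 0.998, 0.001], [-0.001, 0.001, -1.0]]
contact_force: [1.0, -1.0, -0.2]
gripper_width: 0.0854
grip_force: 0.0
```

apply_moves --moves '[{"travel":[-1,1,0],"roll":0},{"travel":[-1.2,1.3,0],"roll":0},{"travel":[-1.2,1.3,0],"roll":0},{"travel":[-1.2,1.3,0],"roll":0},{"travel":[-1.2,1.3,0],"roll":0}]'

```text
time_s: 8.65
eef_pos: [0.5958, 0.1791, 0.3036]
orientation: [[-0.998, -0.068, -0.001], [-0.068, 0.998, -0.001], [0.001, -0.001, -1.0]]
contact_force: [1.0, 0.4, -0.4]
gripper_width: 0.0854
grip_force: 0.0
```

Run:
```python
from h import *
s=ctrl.state();print(s['eef_pos'],totool([.595,.187,.188],s['orientation'],s['eef_pos']))
d=save('s4','scene')
A=cv2.resize(d['frame'][130:350,300:540,::-1],(654,600),interpolation=2);cv2.imwrite('pics/c4.png',A)
```

```text
[0.59575874 0.17905977 0.30362054] [1.000e-02 8.000e-01 1.156e+01]
```

View pics/c4.png

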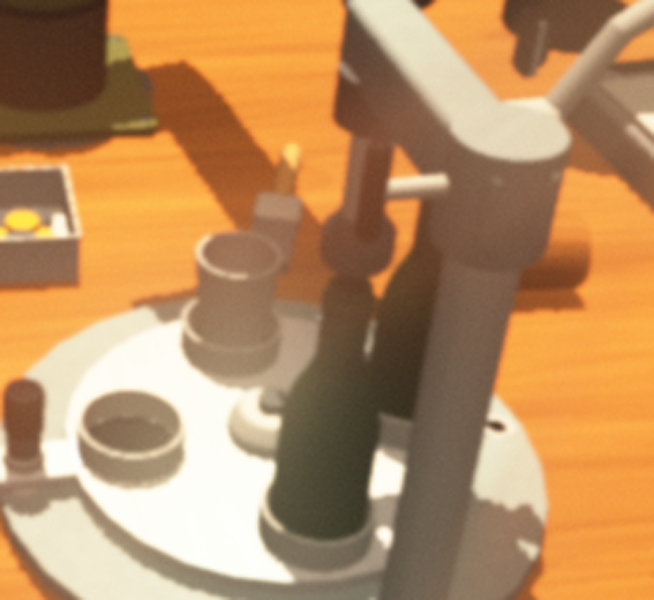

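The open bottle stands under the bell (345,290 in the crop), the knob is low at left (22,410), and the capped bottle is hidden behind the column. Next I descend onto its neck.

apply_moves --moves '[{"travel":[0,0.7,2],"roll":0},{"travel":[0,0.7,4],"roll":0},{"travel":[0,0.7,6],"roll":0},{"travel":[0,0.7,8],"roll":0},{"travel":[0,0.7,9.5],"roll":0}]'

```text
time_s: 9.12
eef_pos: [0.5948, 0.1859, 0.2075]
orientation: [[-0.998, -0.068, -0.001], [-0.068, 0.998, -0.001], [0.001, -0.0, -1.0]]
contact_force: [0.3, 0.3, 0.0]
gripper_width: 0.0853
grip_force: 0.0
```

apply_moves --moves '[{"travel":[0,0,1],"roll":0},{"travel":[0,0,2],"roll":0},{"travel":[0,0,2],"roll":0},{"travel":[0,0,2],"roll":0},{"travel":[0,0,2],"roll":0}]'

```text
time_s: 9.53
eef_pos: [0.5968, 0.1873, 0.1896]
orientation: [[-0.998, -0.069, 0.002], [-0.069, 0.998, 0.0], [-0.002, 0.0, -1.0]]
contact_force: [0.5, -0.2, -0.3]
gripper_width: 0.0856
grip_force: 0.0
```

apply_moves --moves '[{"travel":[0,0,0],"roll":0},{"travel":[0,0,0],"roll":0},{"travel":[0,0,0],"roll":0},{"travel":[0,0,0],"roll":0},{"travel":[0,0,0],"roll":0}]' --claw 0

```text
time_s: 9.95
eef_pos: [0.5963, 0.1877, 0.189]
orientation: [[-0.998, -0.069, 0.001], [-0.069, 0.998, 0.001], [-0.001, 0.001, -1.0]]
contact_force: [-0.3, -0.1, -2.2]
gripper_width: 0.0285
grip_force: 63.5
```

apply_moves --moves '[{"travel":[0,0,0],"roll":0},{"travel":[0,0,0],"roll":0},{"travel":[0,0,0],"roll":0}]'

```text
time_s: 10.2
eef_pos: [0.5964, 0.1878, 0.189]
orientation: [[-0.998, -0.069, 0.001], [-0.069, 0.998, 0.001], [-0.001, 0.001, -1.0]]
contact_force: [-0.5, 1.4, 3.4]
gripper_width: 0.0283
grip_force: 63.8
```

Gripped (about 28.5 mm). I lift straight up by 12 cm.

apply_moves --moves '[{"travel":[0,0,-1],"roll":0},{"travel":[0,0,-2.5],"roll":0},{"travel":[0,0,-4],"roll":0},{"travel":[0,0,-6],"roll":0},{"travel":[0,0,-8],"roll":0}]'

```text
time_s: 10.62
eef_pos: [0.5947, 0.1866, 0.2678]
orientation: [[-0.998, -0.069, -0.004], [-0.069, 0.998, -0.002], [0.004, -0.001, -1.0]]
contact_force: [0.2, -0.7, -4.7]
gripper_width: 0.0284
grip_force: 63.7
```

apply_moves --moves '[{"travel":[0,0,-2],"roll":0},{"travel":[0,0,-4],"roll":0},{"travel":[0,0,-5],"roll":0},{"travel":[0,0,-5],"roll":0},{"travel":[0,0,-5],"roll":0}]'

```text
time_s: 11.03
eef_pos: [0.5958, 0.1871, 0.318]
orientation: [[-0.998, -0.069, -0.001], [-0.069, 0.998, -0.0], [0.001, -0.0, -1.0]]
contact_force: [-0.1, -0.3, -4.5]
gripper_width: 0.0285
grip_force: 63.9
```

Run:
```python
from h import *
s=ctrl.state();print(s['time_s'],s['eef_pos'],s['contact_force'],s['gripper_width'])
d=dict(np.load('pics/top0.npz'))
# tray corners from enlarged crop: scale 3.33, origin (400,200); x offset 460
P=[((u-460)/3.33+400,v/3.333+200) for u,v in((541,58),(733,75),(700,575),(503,555))]
W=np.array([atz(d,u,v,.06) for u,v in P]);print(W.round(4),W.mean(0))
ax=(W[0]+W[1]-W[2]-W[3])[:2]/2;print(np.linalg.norm(ax),np.arctan2(ax[1],ax[0]))
e=ax/np.linalg.norm(ax);tb=atz(d,470,305,.21)[:2];c=W.mean(0)[:2]
print('tray bottle local',e@(tb-c),np.array([-e[1],e[0]])@(tb-c))
t=c+.088*e;print('target',t)
```

```text
11.0333 [0.59579533 0.18709823 0.31801519] [-0.11021197 -0.2569544  -4.45322665] 0.028542530423278256
[[ 0.6408 -0.302   0.06  ]
 [ 0.6329 -0.4224  0.06  ]
 [ 0.3254 -0.3994  0.06  ]
 [ 0.3347 -0.2793  0.06  ]] [ 0.48345146 -0.35074923  0.06      ]
0.307643093101426 -0.07447818223308114
tray bottle local -0.022227306052203237 -0.004222253925761992
target [ 0.57120751 -0.35729725]
```

apply_moves --moves '[{"travel":[1.5,-1.3,0],"roll":0},{"travel":[3.5,-3.1,0],"roll":0},{"travel":[5.8,-5.1,0],"roll":0},{"travel":[8,-7,0],"roll":0},{"travel":[10.2,-9,0],"roll":0}]'

```text
time_s: 11.45
eef_pos: [0.4981, 0.0897, 0.316]
orientation: [[-0.998, -0.07, -0.005], [-0.07, 0.998, -0.001], [0.005, -0.0, -1.0]]
contact_force: [0.4, -0.3, -4.9]
gripper_width: 0.0284
grip_force: 64.0
```

apply_moves --moves '[{"travel":[0.2,-3,0],"roll":0},{"travel":[0.4,-6,0],"roll":0},{"travel":[0.6,-9,0],"roll":0},{"travel":[0.8,-12,0],"roll":0},{"travel":[1,-15,0],"roll":0}]'

```text
time_s: 11.87
eef_pos: [0.4993, -0.0609, 0.3165]
orientation: [[-0.998, -0.069, -0.004], [-0.069, 0.998, 0.001], [0.004, 0.001, -1.0]]
contact_force: [1.2, 0.0, -4.4]
gripper_width: 0.0284
grip_force: 64.2
```

apply_moves --moves '[{"travel":[-0.6,-2.9,0],"roll":0},{"travel":[-1.2,-5.7,0],"roll":0},{"travel":[-1.8,-8.6,0],"roll":0},{"travel":[-2.4,-11.4,0],"roll":0},{"travel":[-3,-14.2,0],"roll":0}]'

```text
time_s: 12.28
eef_pos: [0.5396, -0.2005, 0.3161]
orientation: [[-0.998, -0.069, -0.004], [-0.069, 0.998, 0.002], [0.004, 0.002, -1.0]]
contact_force: [-1.3, 0.2, -4.9]
gripper_width: 0.0288
grip_force: 64.2
```

apply_moves --moves '[{"travel":[-0.6,-3,0],"roll":0},{"travel":[-1.1,-6,0],"roll":0},{"travel":[-1.6,-9,0],"roll":0},{"travel":[-2,-11.5,0],"roll":0},{"travel":[-2.3,-13.2,0],"roll":0}]'

```text
time_s: 12.7
eef_pos: [0.572, -0.332, 0.3153]
orientation: [[-0.998, -0.067, -0.004], [-0.067, 0.998, 0.001], [0.004, 0.002, -1.0]]
contact_force: [0.1, 0.1, -4.0]
gripper_width: 0.0284
grip_force: 64.2
```

apply_moves --moves '[{"travel":[0,-1.2,0],"roll":0},{"travel":[0,-2.4,0],"roll":0},{"travel":[0,-2.4,0],"roll":0},{"travel":[0,-2.4,0],"roll":0},{"travel":[0,-2.4,0],"roll":0}]'

```text
time_s: 13.12
eef_pos: [0.5741, -0.3521, 0.3183]
orientation: [[-0.998, -0.07, -0.001], [-0.07, 0.998, 0.002], [0.001, 0.002, -1.0]]
contact_force: [-0.5, 0.3, -3.3]
gripper_width: 0.0287
grip_force: 64.3
```

Run:
```python
from h import *
s=ctrl.state();print(s['time_s'],s['eef_pos'],s['joint_pos'].round(2),totool([.572,-.355,.156],s['orientation'],s['eef_pos']))
d=save('s5','scene');d2=save('t5','top')
A=cv2.resize(d['frame'][120:350,90:390,::-1],(783,600),interpolation=2);cv2.imwrite('pics/c5.png',A)
```

```text
13.1167 [ 0.57409591 -0.35211902  0.31825262] [-0.61  0.4   1.14  0.    1.6  -2.25] [ 0.22 -0.3  16.22]
```

View pics/c5.png

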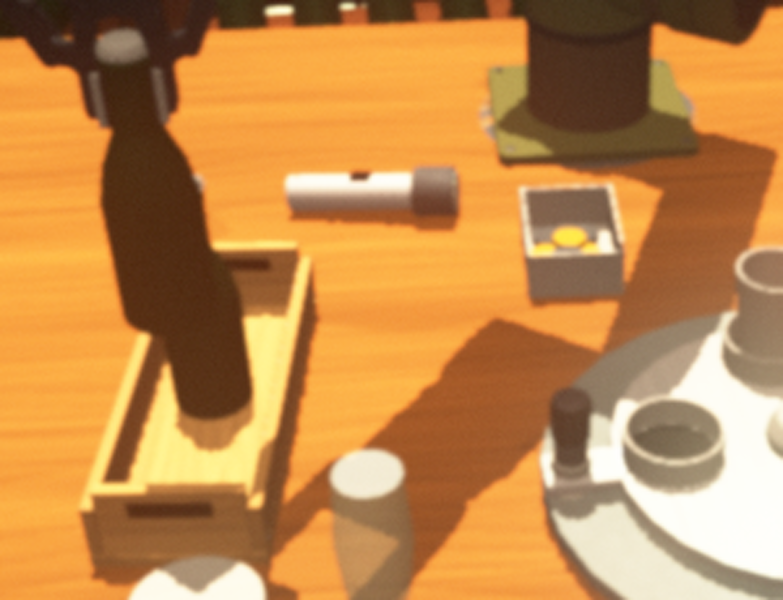

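The bottle hangs upright in the grip (crown at crop 122,45), with the tray bottle standing below it at (215,330). I lower it.

apply_moves --moves '[{"travel":[0,-0.2,2],"roll":0},{"travel":[0,-0.2,4.5],"roll":0},{"travel":[0,-0.2,7],"roll":0},{"travel":[0,-0.2,9.5],"roll":0},{"travel":[0,-0.2,11.5],"roll":0}]'

```text
time_s: 13.63
eef_pos: [0.5741, -0.3538, 0.2022]
orientation: [[-0.998, -0.07, -0.001], [-0.07, 0.998, 0.001], [0.001, 0.001, -1.0]]
contact_force: [-0.1, 0.7, -3.7]
gripper_width: 0.0285
grip_force: 64.3
```

apply_moves --moves '[{"travel":[0,0,1],"roll":0},{"travel":[0,0,2],"roll":0},{"travel":[0,0,3],"roll":0},{"travel":[0,0,3.7],"roll":0},{"travel":[0,0,3.7],"roll":0}]'

```text
time_s: 14.05
eef_pos: [0.5742, -0.355, 0.1655]
orientation: [[-0.998, -0.069, -0.001], [-0.069, 0.998, 0.001], [0.001, 0.001, -1.0]]
contact_force: [-0.9, 0.4, -4.2]
gripper_width: 0.0282
grip_force: 64.2
```

apply_moves --moves '[{"travel":[0,0,0.3],"roll":0},{"travel":[0,0,0.6],"roll":0},{"travel":[0,0,0.8],"roll":0},{"travel":[0,0,0.8],"roll":0}]'

```text
time_s: 14.38
eef_pos: [0.5746, -0.3555, 0.1585]
orientation: [[-0.998, -0.069, 0.0], [-0.069, 0.998, -0.0], [-0.0, -0.0, -1.0]]
contact_force: [-0.8, 0.1, -4.3]
gripper_width: 0.0284
grip_force: 64.3
```

apply_moves --moves '[{"travel":[0,0,0.1],"roll":0},{"travel":[0,0,0.2],"roll":0},{"travel":[0,0,0.3],"roll":0},{"travel":[0,0,0.3],"roll":0}]'

```text
time_s: 14.72
eef_pos: [0.5745, -0.3554, 0.1554]
orientation: [[-0.998, -0.069, -0.0], [-0.069, 0.998, 0.0], [0.0, 0.0, -1.0]]
contact_force: [0.2, -0.7, -4.4]
gripper_width: 0.0284
grip_force: 64.3
```

apply_moves --moves '[{"travel":[0,0,0.1],"roll":0},{"travel":[0,0,0.1],"roll":0},{"travel":[0,0,0.1],"roll":0}]'

```text
time_s: 14.97
eef_pos: [0.5747, -0.3555, 0.155]
orientation: [[-0.998, -0.069, 0.001], [-0.069, 0.998, -0.0], [-0.001, -0.0, -1.0]]
contact_force: [-0.7, -0.0, -1.7]
gripper_width: 0.0284
grip_force: 64.9
```

Contact has begun (the load went from 4.4 to 1.7 N). I press slightly, release and rise.

apply_moves --moves '[{"travel":[0,0,0.1],"roll":0},{"travel":[0,0,0.1],"roll":0},{"travel":[0,0,0.1],"roll":0}]'

```text
time_s: 15.22
eef_pos: [0.5749, -0.3555, 0.155]
orientation: [[-0.998, -0.069, 0.001], [-0.069, 0.998, -0.001], [-0.001, -0.001, -1.0]]
contact_force: [-1.8, 1.4, 6.8]
gripper_width: 0.0283
grip_force: 65.2
```

apply_moves --moves '[{"travel":[0,0,0],"roll":0},{"travel":[0,0,0],"roll":0},{"travel":[0,0,0],"roll":0},{"travel":[0,0,0],"roll":0},{"travel":[0,0,0],"roll":0}]' --claw 1

```text
time_s: 15.63
eef_pos: [0.5747, -0.3556, 0.1533]
orientation: [[-0.998, -0.069, 0.0], [-0.069, 0.998, -0.0], [-0.0, -0.0, -1.0]]
contact_force: [-0.1, 0.1, 0.1]
gripper_width: 0.0853
grip_force: 0.0
```

apply_moves --moves '[{"travel":[0,0,-1],"roll":0},{"travel":[0,0,-3],"roll":0},{"travel":[0,0,-6],"roll":0},{"travel":[0,0,-10],"roll":0},{"travel":[0,0,-14],"roll":0}]'

```text
time_s: 16.05
eef_pos: [0.5739, -0.355, 0.2946]
orientation: [[-0.998, -0.069, -0.002], [-0.069, 0.998, 0.001], [0.002, 0.001, -1.0]]
contact_force: [0.2, -0.4, -0.3]
gripper_width: 0.0853
grip_force: 0.0
```

apply_moves --moves '[{"travel":[2,3,-2],"roll":0},{"travel":[4,6,-2],"roll":0},{"travel":[6,9,-2],"roll":0},{"travel":[8,12,-2],"roll":0},{"travel":[8,13,-2],"roll":0}]'

```text
time_s: 16.47
eef_pos: [0.4811, -0.2272, 0.3147]
orientation: [[-0.998, -0.07, -0.003], [-0.07, 0.998, 0.002], [0.002, 0.002, -1.0]]
contact_force: [-0.2, -0.8, 0.5]
gripper_width: 0.0854
grip_force: 0.0
```

Run:
```python
from h import *
s=ctrl.state();print(s['time_s'],s['eef_pos'],s['contact_force'])
d=save('s6','scene');d2=save('t6','top')
A=cv2.resize(d['frame'][170:370,90:490,::-1],(800,400),interpolation=2);cv2.imwrite('pics/c6.png',A)
print(bydepth(d2,322,225))
```

```text
16.4667 [ 0.48109051 -0.22723082  0.31468138] [-0.19175394 -0.81154022  0.53053719]
[ 0.61328212 -0.08782902  0.10590921]
```

View pics/c6.png

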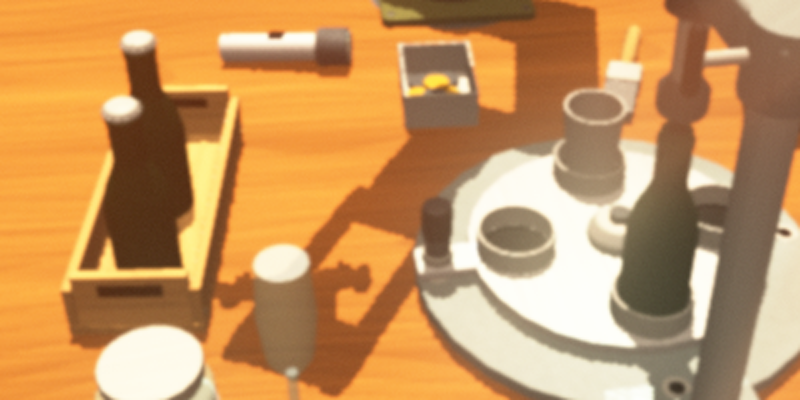

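View pics/t6.png

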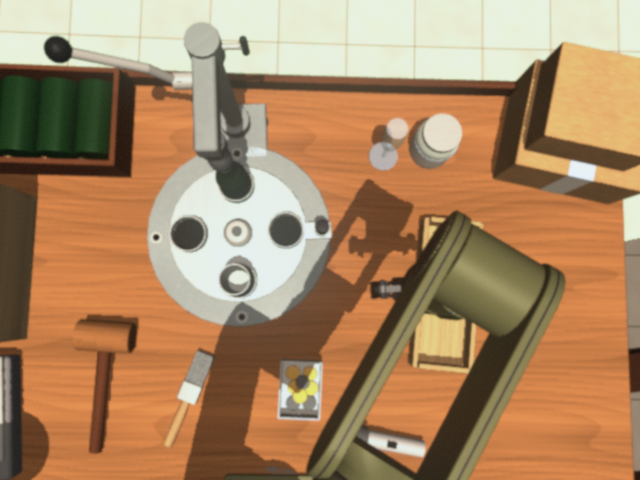

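Both bottles stand upright in the tray (crowns at crop 138,42 and 122,110). The pin is home (knob top at 0.106 m), with the open bottle under the bell and the beaker upright at (238,278). The gripper is clear, so I hand the job in.

```bash
python3 -c "
from rig import ctrl
print(ctrl.finish_job())"
```

```text
the job is handed in; nothing more can be done
None
```

The job is handed in at about 16.5 s, no verdict returned. In the last pictures the pin is home with the open bottle under the head, and the capped bottle stands upright in the tray beside the other one.

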